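# Pass a roller through the parts hatch

## Robot

A 6-joint arm with a two-finger parallel gripper is mounted at the origin on the work surface. World frame = base frame: x ahead of the robot, y to its left, z up, the work surface at z = 0. Lengths are in m, angles in rad, forces in N, time in s.
With the tool pointing down it reaches from about 0.25 to 0.725 m from the base axis. Payload 4 kg.
Tool frame: the origin (TCP) lies on the centre line of the jaws, within the pads' length; the fingertips stand 25 mm ahead of it and the grasp point (between the pads) lies 6 mm ahead of it; z points along the fingers, x is the direction in which the jaws open and shut, and the axes are right-handed (so a half turn about z gives the same grasp; the last joint's range is limited). The gripper opens to 85 mm and grips with 20 to 120 N. Pads are 22 mm wide; open, the fingers measure 114 mm over their backs; the gripper's body (76 mm by 85 mm) begins 54 mm behind the grasp point. The pads swing forward as they close: fully open they stand 13 mm farther back than shut.
Start: joints at [-1.282, 0.241, 0.005, 1.335, 0, 1.571], TCP at [0.142, -0.479, 0.221] pointing down, gripper open.
Joint ranges: [-2.72, 2.72], [-1.05, 1.87], [-1.09, 1.28], [-1.99, 2.15], [-1.42, 1.44], [-3.14, 3.14]. Speed limits (rad/s): [2.79, 2.79, 3.14, 3.14, 3.14, 3.14].

## Interface

Orientations are given as a unit quaternion [x, y, z, w].
In Python, from workcell import bot, imaging, order gives the robot as it stands.
- The arm moves only by the tool carry_out, never from a script. Its argument "moves" is a list of rows, each a list of 5 numbers: the shift along the tool's x, y, z scaled (see below), then the turn about the tool's z scaled (see below), then the opening, from -1 (shut) to 1 (fully open). In form: [[tx, ty, tz, roll, hand], ...]. A call has 1 to 20 rows; each row is the pose to reach, as a shift and turn from the pose commanded when the call began, along the tool's axes at that moment; what a row does not reach only later rows make up. The controller multiplies each number of a shift by 0.1 m and each number of a turn by 90 degrees. A row lasts 1/10 s, in which the tool goes at most 50 mm and 8.59 degrees, less where a joint would pass 70% of its speed; a pose out of reach is approached as far as the arm can. A call with a number of a shift or a turn outside -1 to 1 is refused whole. A call with a gripper value outside its range is refused whole. The fingers move at their own pace and stop on an object; the grip force is fixed at half the most. Time passes only in rows, so rows that repeat a pose let the fingers close. It gives the time, the measured TCP pose, the force and the opening at its end, in the units of the state.
- bot.get_obs(): the state, without advancing time (a new reading comes with each control period).
- imaging.camera(name): name is "side" or "top" or "wrist"; returns the picture (384x512x3 uint8, red, green, blue); there is no depth.
- imaging.camera_model(name): a dict with "fovy" (degrees; the focal length in pixels is half the picture's height over the tangent of half this angle, whatever the lens; pixels are square), "cx", "cy" (the principal point, pixels), "dist" ([k1, k2, p1, p2, k3] as OpenCV has them; the pictures are not rectified), "eye" and "rotation" of the camera in the world. Camera axes: x right, y up, looking along -z (the intrinsics and any distortion apply to the point x, -y, -z); pixel columns grow to the right and rows downward; lengths in m; the calibration is good to about 2 mm. A picture is of the moment at which its call begins: read the wrist's pose just before it. camera_model takes no time and is no camera call; for the wrist camera it gives the pose at the moment of the call.
- order.job_done(): hands the job in, once; it reports no verdict.
The state is a dict: "clock": time; "joint_pos": joint angles; "joint_vel": joint speeds; "tau": joint torques, N m; "eef_pos": TCP position; "tool_rot": TCP orientation; "ft_force": force on the tool from outside, world axes, zero at the start; "ft_torque": the same for the moment, N m; "grip_width": finger opening in m.
Only numpy, scipy, OpenCV 4.12 (cv2) and the standard library are available. Lean on these libraries where they do the work, as an engineer would, in place of code of your own. Each camera call takes 0.05 s, during which the arm holds its last target.

## Task

Raise the sash of the parts hatch all the way up by its handle, then push the transfer tray with the roller fully in to its end stop by the tray's black grip, so that the roller stands upright on the tray behind the sash. Then lower the sash gently by its handle until it is fully closed and let go. Leave the yellow bin, the carton and the wrench where they are.

Things in the scene. Friction and masses are not known exactly. Their poses are not given: they have to be found in the camera images.
- hatch: Parts hatch fixed to the bench: upright screen 440 mm wide; the sash runs between two dark steel guide posts (240 mm high, 24 wide, 36 deep, centred 103 mm either side of the middle); outside them plywood wing boards 170 mm high. Origin on the bench under the middle of the sash; x level, square to the screen, pointing to its far side (away from the robot); y along the screen; z up.
- sash (a joint): Height of the sliding sash (clear pane in a grey frame) above closed, m: 0 closed (lower edge 30 mm above the bench, just over the tray's rims), 0.11 at its upper stop. About 4.4 N of weight and 7 N of friction: it stays at whatever height it is left; 11.5 N raises it, 3 N pushes it down. Starts 0 to 0.015.
- sash_handle (a point): Middle of the sash handle: level round steel bar, 16 mm thick, 130 mm long, along the hatch's y, over the sash's 14 mm thick top rail (rail top 40 mm below the bar's axis) on two 10 mm stems 52 mm either side of the middle. 205 mm above the bench when closed; rises with the sash. The bar ends are 26 mm clear of the guide posts.
- tray (a joint): How far the transfer tray has been pushed in along the hatch's x, m: 0 pulled out towards the robot, 0.13 at its inner end stop. Friction about 3 N; stays where left. Starts at 0 to 0.012.
- tray_grip (a point): Point on the axis of the tray's upright black plastic grip, 68 mm above the bench; the grip is 14 mm thick (hatch y), 34 mm long (hatch x), its top 90 mm above the bench. It is 220 mm before the sash at tray = 0, 90 mm at the end stop. The grey tray is 230 mm long, 140 wide, its floor 18 mm above the bench with 8 mm rims; the grip is at its robot-side end.
- roller: Flanged dark steel track roller standing on end, loose, on the tray: two flanges 64 mm across, waist 48 mm, 85 mm high (top 103 mm above the bench), about 0.6 kg. Origin at the centre of its underside, z up its axis. The sash must be at least 75 mm up for it to pass below.
- bin: Bystander: yellow open plastic bin, 150 x 110 x 75 mm, standing on the bench beside the hatch. Origin under its centre.
- carton: Bystander: closed cardboard carton, 140 x 100 x 90 mm, standing on the bench beside the hatch. Origin under its centre.
- wrench: Bystander: steel wrench, 200 mm long, lying on the bench beside the tray. Origin under its middle, x along it.
Things that resemble listed ones, but are neither listed nor needed, are in the scene too. Leave any blue, green or pink look-alike of the roller alone.

How it is judged:
On the way, in this order (a step that is already met when the one before it is completed fails the run):
1. the sash is raised to its upper stop (within 10 mm) (value of joint sash above 0.1 m), for 0.2 s.
2. the tray is pushed in to its end stop (within 4 mm) with the roller standing on it behind the sash (value of joint tray above 0.126 m and x of roller in the frame of hatch between 0.04 and 0.12 m and angle between roller's own z axis and vertical below 0.1 rad), for 0.2 s.
3. the sash is lowered until closed (within 4 mm) (value of joint sash below 0.004 m), for 0.2 s.
At the end, for the whole second after the job is handed in: The sash is closed (at most 4 mm open), the tray is in at its end stop (within 4 mm), and the roller stands upright (within 0.1 rad) and at rest on the tray's floor, its axis 40 to 120 mm behind the sash (all of step 2 and value of joint sash below 0.004 m and z of roller in the frame of hatch between 0.012 and 0.025 m and linear speed of roller below 0.02 m/s); the robot touches nothing.
It fails at once if the roller is tipped by more than 0.4 rad (angle between roller's own z axis and vertical above 0.4 rad).
It fails at once if the sash is slammed down (faster than 0.4 m/s) (velocity of joint sash below -0.4 m/s).
It fails at once if the bin is shifted by more than 30 mm (distance of bin from where it was at the start of the episode above 0.03 m).
It fails at once if the carton is shifted by more than 30 mm (distance of carton from where it was at the start of the episode above 0.03 m).
It fails at once if the wrench is shifted by more than 30 mm (distance of wrench from where it was at the start of the episode above 0.03 m).
It also fails if it takes over 67 s, if anything falls off the work surface, if the arm or the gripper's body presses on something with over 40 N, if the wrist force passes 120 N, or if a joint passes its speed limit or range.

## Working session

There is one attempt and no reset: what is moved stays moved. The work goes in short steps, Python scripts to look and compute and a tool call to move; the robot and the scene stay as the last step left them, time stands still between calls to the robot, and variables do not carry over. Pictures are saved under pics/ and viewed, and the job is handed in when it is done.

Besides the shell and the picture viewer there is one more tool, called as name([rows], argument=value, ...), one row to a line, values as JSON. carry_out: Moves the arm, as the interface text tells. Its arguments: {"type":"object","properties":{"moves":{"type":"array","items":{"type":"array","items":{"type":"number","minimum":-1,"maximum":1}}}},"required":["moves"]}

```bash
mkdir -p pics; ls
python3 - <<'E'
from workcell import bot, imaging, order
import cv2
print(bot.get_obs())
for n in ["side","top","wrist"]:
    m=imaging.camera_model(n); print(n,m)
    cv2.imwrite(f"pics/{n}0.png",imaging.camera(n)[:,:,::-1])
E
```

```text
pics
{'clock': 0.0, 'joint_pos': array([-1.28198872e+00,  2.41392468e-01,  3.72918249e-03,  1.33519428e+00,
       -2.19413415e-05,  1.57079750e+00]), 'joint_vel': array([-8.29534972e-05,  2.92364757e-03,  1.32843022e-03, -1.58019263e-03,
        2.64881923e-03,  6.62949979e-04]), 'tau': array([ 1.32474768e-03, -3.72315717e+01,  2.52410120e+01,  1.68173126e-02,
        1.34370011e-04, -2.48730935e-06]), 'eef_pos': array([ 0.14221316, -0.4786716 ,  0.21982511]), 'tool_rot': array([ 8.01500762e-01, -5.97992864e-01, -8.32604442e-04, -6.07509909e-04]), 'ft_force': array([-0.04740886,  0.17759633, -0.40699697]), 'ft_torque': array([-0.00596012, -0.02178668, -0.0370415 ]), 'grip_width': 0.08522501441026814}
side {'fovy': 54.491134581214084, 'cx': 258.95355436954674, 'cy': 195.52048177379382, 'dist': array([-0.01163134,  0.        ,  0.        ,  0.        ,  0.        ]), 'eye': array([0.08290804, 0.7050939 , 0.94736775]), 'rotation': array([-0.11643091,  0.36612402,  0.87722158, -0.28788774])}
top {'fovy': 48.99241061969474, 'cx': 257.8634811351696, 'cy': 189.7971948246114, 'dist': array([-0.12162825,  0.        ,  0.        ,  0.        ,  0.        ]), 'eye': array([0.43636521, 0.0461651 , 1.27998914]), 'rotation': array([ 0.0369013 , -0.05524147, -0.69897808,  0.71205078])}
wrist {'fovy': 58.84593834323433, 'cx': 256.263468397812, 'cy': 186.76871852131296, 'dist': array([-0.05070358,  0.        ,  0.        ,  0.        ,  0.        ]), 'eye': array([ 0.20972754, -0.459041  ,  0.37326526]), 'rotation': array([-0.11190336,  0.08449601, -0.59219217,  0.79350268])}
```

View pics/side0.png

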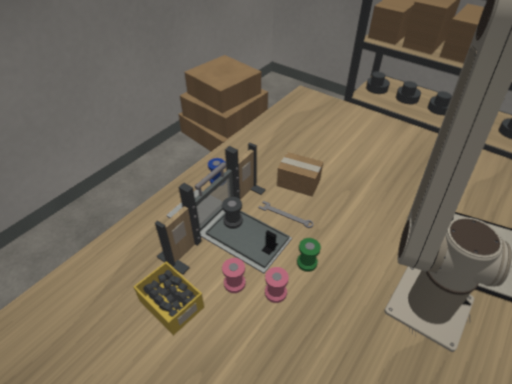

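View pics/top0.png

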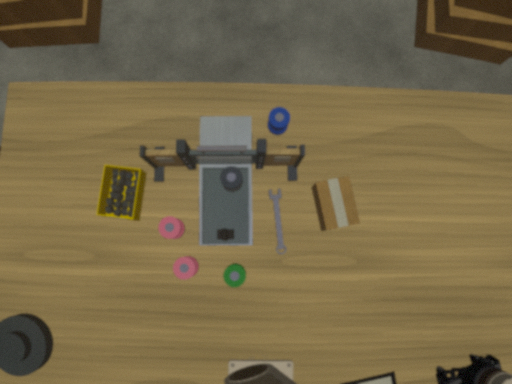

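View pics/wrist0.png

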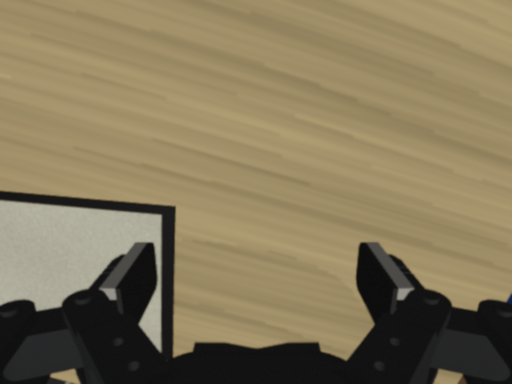

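```bash
cat > h.py <<'E'
import numpy as np, cv2
from scipy.spatial.transform import Rotation as R
def KD(m,h=384):
    f=h/2/np.tan(np.radians(m['fovy'])/2)
    return np.array([[f,0,m['cx']],[0,f,m['cy']],[0,0,1]]),np.array(m['dist'])
def ray(m,px):
    K,D=KD(m); p=cv2.undistortPoints(np.array(px,float).reshape(-1,1,2),K,D)[:,0]
    d=np.c_[p[:,0],-p[:,1],-np.ones(len(p))]
    return R.from_quat(m['rotation']).apply(d)
def onz(m,px,z):
    d=ray(m,px); e=np.array(m['eye']); return e+d*((z-e[2])/d[:,2])[:,None]
def proj(m,P):
    K,D=KD(m); c=R.from_quat(m['rotation']).inv().apply(np.array(P,float).reshape(-1,3)-m['eye'])
    c=c*[1,-1,-1]
    return cv2.projectPoints(c,np.zeros(3),np.zeros(3),K,D)[0][:,0]
E
python3 - <<'E'
import cv2
a=cv2.imread('pics/top0.png')[100:290,90:320]
cv2.imwrite('pics/topc.png',cv2.resize(a,None,fx=3.1,fy=3.1,interpolation=cv2.INTER_CUBIC))
a=cv2.imread('pics/side0.png')[140:300,140:330]
cv2.imwrite('pics/sidec.png',cv2.resize(a,None,fx=3.7,fy=3.7,interpolation=cv2.INTER_CUBIC))
E
```

```text
(no output)
```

View pics/topc.png

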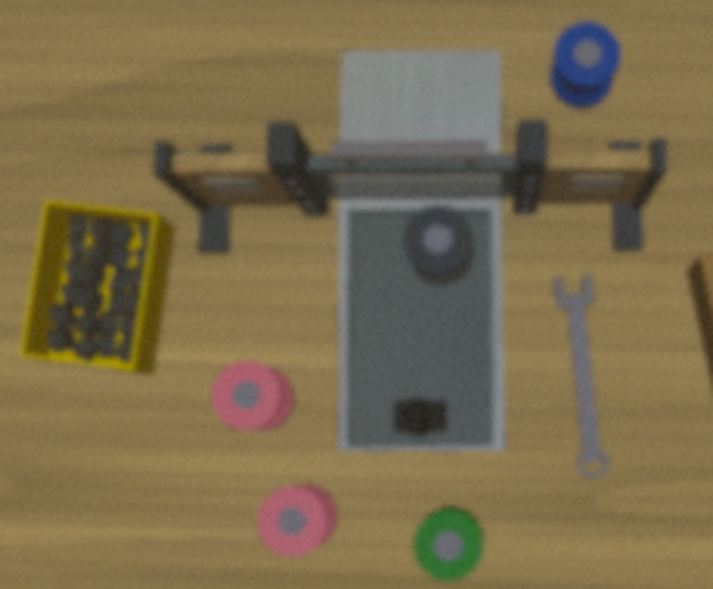

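View pics/sidec.png

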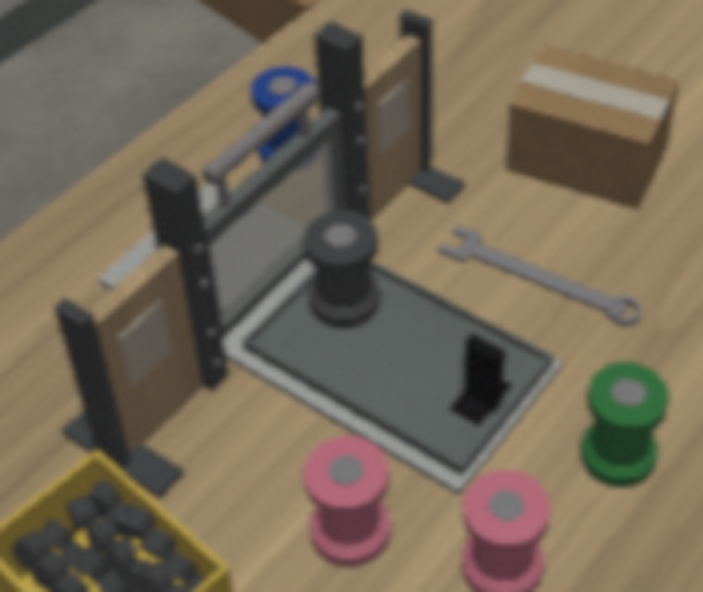

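Run:
```python
from h import *
from workcell import imaging
t=imaging.camera_model('top'); s=imaging.camera_model('side')
T=lambda p:[90+p[0]/3.1,100+p[1]/3.1]
S=lambda p:[140+p[0]/3.7,140+p[1]/3.7]
def pr(n,px,z,m=t): print(n,np.round(onz(m,px,z),4).tolist())
pr('bar L/R',[T((332,149)),T((487,149))],.21)
pr('postTop L near/far centre',[T((283,127)),T((531,127))],.24)
pr('tray front corners',[T((341,450)),T((500,450))],.026)
pr('grip top',[T((420,416))],.09)
pr('roller top',[T((438,240))],.103)
pr('wrench',[T((572,290)),T((592,463))],.005)
pr('side bar ends',[S((212,168)),S((311,93))],.21,s)
pr('side tray corners',[S((458,488)),S((556,363))],.026,s)
pr('side grip top',[S((485,347))],.09,s)
pr('side roller top',[S((341,237))],.103,s)
# triangulate bar ends
for a,b in [((332,149),(212,168)),((487,149),(311,93))]:
    d1=ray(t,[T(a)])[0];d2=ray(s,[S(b)])[0]
    A=np.c_[d1,-d2];k=np.linalg.lstsq(A,s['eye']-t['eye'],rcond=None)[0]
    p,q=t['eye']+k[0]*d1,s['eye']+k[1]*d2;print('tri',np.round((p+q)/2,4),np.linalg.norm(p-q))
```

```text
bar L/R [[0.683, 0.1791, 0.21], [0.6857, 0.0493, 0.21]]
postTop L near/far centre [[0.6937, 0.2162, 0.24], [0.6979, 0.0137, 0.24]]
tray front corners [[0.4328, 0.1831, 0.026], [0.4357, 0.0316, 0.026]]
grip top [[0.4651, 0.1054, 0.09]]
roller top [[0.6248, 0.0926, 0.103]]
wrench [[0.5934, -0.0366, 0.005], [0.4246, -0.0582, 0.005]]
side bar ends [[0.6843, 0.1756, 0.21], [0.6805, 0.0604, 0.21]]
side tray corners [[0.4282, 0.199, 0.026], [0.4341, 0.0478, 0.026]]
side grip top [[0.4642, 0.1135, 0.09]]
side roller top [[0.6253, 0.0966, 0.103]]
tri [0.6818 0.1784 0.2136] 0.0008727635727499505
tri [0.6892 0.0498 0.1983] 0.0017409284697168619
```

carry_out([
  [-0.3, -0.4, -0.4, -0.1, 1],
  [-0.6, -0.8, -0.8, -0.2, 1],
  [-0.7, -1, -1, -0.3, 1],
  [-0.7, -1, -1, -0.4, 1],
  [-0.7, -1, -1, -0.5, 1],
  [-0.7, -1, -1, -0.6, 1],
  [-0.7, -1, -1, -0.7, 1],
  [-0.7, -1, -1, -0.8, 1],
  [-0.7, -1, -1, -0.83, 1],
  [-0.7, -1, -1, -0.83, 1],
])

```text
clock: 1.15
eef_pos: [0.2183, -0.3835, 0.3204]
tool_rot: [1.0, 0.011, -0.0, -0.0]
ft_force: [1.4, 0.7, -0.4]
grip_width: 0.0856
```

carry_out([
  [0.35, -0.35, 0, 0, 1],
  [0.7, -0.7, 0, 0, 1],
  [1, -1, 0, 0, 1],
])

```text
clock: 1.45
eef_pos: [0.3168, -0.2803, 0.3206]
tool_rot: [1.0, 0.009, 0.0, -0.0]
ft_force: [1.1, -1.1, 1.1]
grip_width: 0.0855
```

carry_out([
  [0.35, -0.35, 0, 0, 1],
  [0.7, -0.7, 0, 0, 1],
  [1, -1, 0, 0, 1],
])

```text
clock: 1.75
eef_pos: [0.4151, -0.1775, 0.3206]
tool_rot: [1.0, 0.01, 0.0, -0.0]
ft_force: [0.8, -0.8, 0.7]
grip_width: 0.0856
```

carry_out([
  [0.35, -0.35, 0, 0, 1],
  [0.7, -0.7, 0, 0, 1],
  [1, -1, 0, 0, 1],
])

```text
clock: 2.05
eef_pos: [0.513, -0.0752, 0.3204]
tool_rot: [1.0, 0.01, -0.0, -0.0]
ft_force: [0.7, -1.1, -0.2]
grip_width: 0.0857
```

carry_out([
  [0.3, -0.35, 0, 0, 1],
  [0.5, -0.7, 0, 0, 1],
  [0.7, -1, 0, 0, 1],
  [0.7, -1, 0, 0, 1],
  [0.7, -1, 0, 0, 1],
])

```text
clock: 2.55
eef_pos: [0.5795, 0.0249, 0.3198]
tool_rot: [1.0, 0.011, -0.001, 0.0]
ft_force: [0.3, -0.6, 0.1]
grip_width: 0.0856
```

Look with the wrist camera (tilted) to check the handle.

Run:
```python
from h import *
from workcell import bot, imaging
m=imaging.camera_model('wrist'); print(m)
cv2.imwrite('pics/w1.png',imaging.camera('wrist')[:,:,::-1])
print(proj(m,[[.684,.114,.21],[.683,.179,.21],[.6857,.0493,.21]]))
```

```text
{'fovy': 58.84593834323433, 'cx': 256.263468397812, 'cy': 186.76871852131296, 'dist': array([-0.05070358,  0.        ,  0.        ,  0.        ,  0.        ]), 'eye': array([0.57808163, 0.09532194, 0.47308914]), 'rotation': array([-1.40585575e-01, -5.90045964e-04,  1.07372279e-02,  9.90010131e-01])}
[[400.54369857  66.59670061]
 [409.76386753 -30.03951633]
 [392.15053426 152.79492783]]
```

View pics/w1.png

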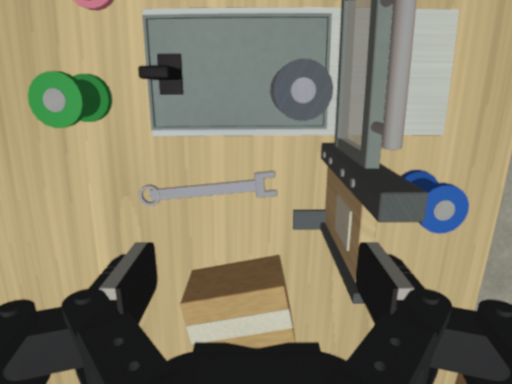

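carry_out([
  [0.4, -0.35, 0, 0, 1],
  [0.75, -0.65, 0, 0, 1],
  [1, -0.87, 0, 0, 1],
  [1, -0.87, 0, 0, 1],
  [1, -0.87, 0, 0, 1],
])

```text
clock: 3.1
eef_pos: [0.6776, 0.1123, 0.3192]
tool_rot: [1.0, 0.01, -0.001, 0.0]
ft_force: [0.6, 0.0, 0.2]
grip_width: 0.0855
```

Run:
```python
from h import *
from workcell import bot, imaging
m=imaging.camera_model('wrist')
o=bot.get_obs();print(o['eef_pos'],o['joint_pos'])
cv2.imwrite('pics/w2.png',imaging.camera('wrist')[:,:,::-1])
t=imaging.camera_model('top')
cv2.imwrite('pics/s2.png',imaging.camera('side')[:,:,::-1])
print(proj(m,[[.684,.114,.21],[.683,.179,.21],[.6857,.0493,.21],o['eef_pos'],o['eef_pos']-[0,0,.1]]))
```

```text
[0.67764164 0.11227583 0.31922214] [ 1.64419462e-01  6.87590363e-01  9.59458866e-01  1.84526864e+00
 -4.91955231e-04  1.71504523e+00]
[[264.83728479 177.95416695]
 [265.78935478  93.74133356]
 [264.78977207 251.5089627 ]
 [256.61367868 237.61587345]
 [256.80682076 182.98330206]]
```

View pics/w2.png

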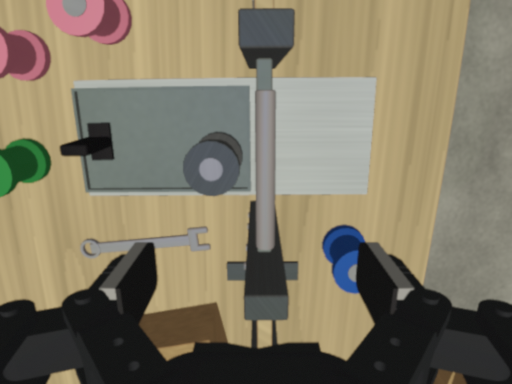

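View pics/s2.png

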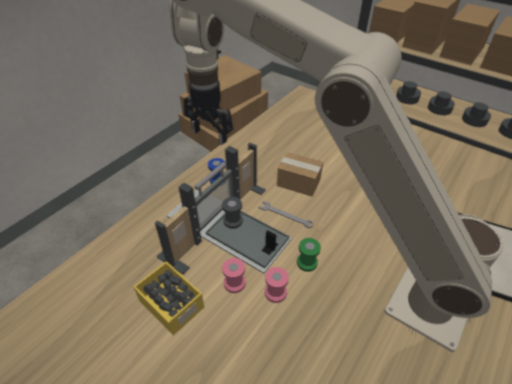

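carry_out([
  [0.065, 0, 0.2, 0, 1],
  [0.065, 0, 0.45, 0, 1],
  [0.065, 0, 0.7, 0, 1],
  [0.065, 0, 0.9, 0, 1],
  [0.065, 0, 1.0, 0, 1],
  [0.065, 0, 1.0, 0, 1],
  [0.065, 0, 1.0, 0, 1],
])

```text
clock: 3.9
eef_pos: [0.6842, 0.1129, 0.2228]
tool_rot: [1.0, 0.01, 0.001, -0.0]
ft_force: [-0.2, 0.7, 0.4]
grip_width: 0.0854
```

Run:
```python
from h import *
from workcell import bot, imaging
cv2.imwrite('pics/w3.png',imaging.camera('wrist')[:,:,::-1])
a=imaging.camera('side')[100:260,130:320,::-1]
cv2.imwrite('pics/s3.png',cv2.resize(a,None,fx=3.7,fy=3.7,interpolation=cv2.INTER_CUBIC))
```

```text
(no output)
```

View pics/w3.png

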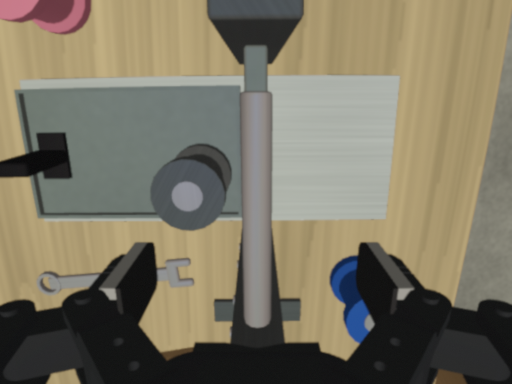

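View pics/s3.png

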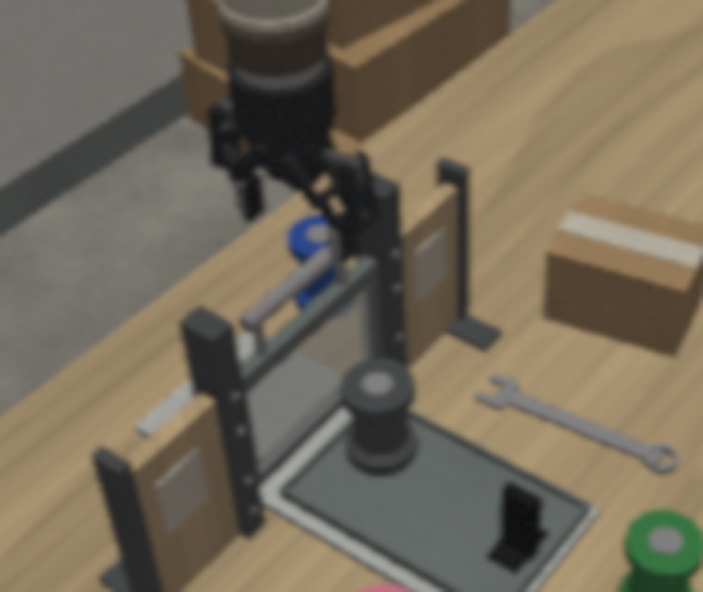

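Run:
```python
from h import *
from workcell import imaging
m=imaging.camera_model('wrist'); print(m['eye'])
for z in (.2,.205,.21,.215,.22,.225):
    a=onz(m,[(256,92),(257,327)],z); print(z,np.linalg.norm(a[0]-a[1]),a.mean(0))
    print(onz(m,[(27,85),(40,216)],.026).round(4).tolist())if z==.2 else 0
```

```text
[0.68263521 0.18361391 0.37639307]
0.2 0.13967297986641505 [0.68490248 0.11229261 0.2       ]
[[0.452, 0.185, 0.026], [0.4443, 0.0436, 0.026]]
0.205 0.13571383961176312 [0.68483822 0.11431427 0.205     ]
0.21 0.13175469935711115 [0.68477395 0.11633593 0.21      ]
0.215 0.12779555910245924 [0.68470968 0.11835758 0.215     ]
0.22 0.12383641884780729 [0.68464541 0.12037924 0.22      ]
0.225 0.1198772785931553 [0.68458115 0.1224009  0.225     ]
```

carry_out([
  [0, 0, 0.06, 0, 1],
  [0, 0, 0.06, 0, -1],
  [0, 0, 0.06, 0, -1],
  [0, 0, 0.06, 0, -1],
  [0, 0, 0.06, 0, -1],
  [0, 0, 0.06, 0, -1],
  [0, 0, 0.06, 0, -1],
  [0, 0, 0.06, 0, -1],
  [0, 0, 0.06, 0, -1],
  [0, 0, 0.06, 0, -1],
])

```text
clock: 5.0
eef_pos: [0.6841, 0.1135, 0.2147]
tool_rot: [1.0, 0.011, -0.0, -0.0]
ft_force: [0.2, 0.1, 0.2]
grip_width: -0.0001
```

Run:
```python
from h import *
from workcell import bot, imaging
cv2.imwrite('pics/w4.png',imaging.camera('wrist')[:,:,::-1])
a=imaging.camera('side')[100:260,130:320,::-1]
cv2.imwrite('pics/s4.png',cv2.resize(a,None,fx=3.7,fy=3.7,interpolation=cv2.INTER_CUBIC))
o=bot.get_obs();print(o['grip_width'],o['eef_pos'],o['ft_force'])
```

```text
-0.000383567213286487 [0.68411353 0.1135459  0.21471694] [ 0.25656055 -0.19748581  0.47465755]
```

View pics/w4.png

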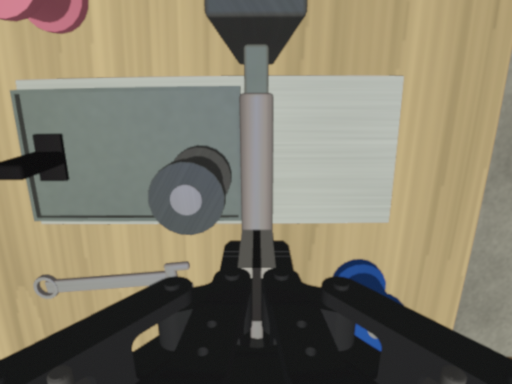

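View pics/s4.png

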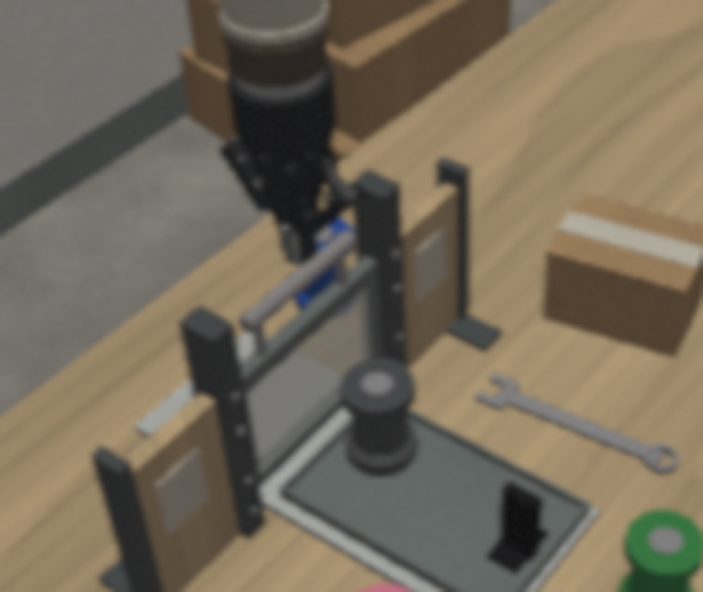

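Run:
```python
from h import *
from workcell import bot, imaging
o=bot.get_obs();e=o['eef_pos']
m=imaging.camera_model('side');w=imaging.camera_model('wrist')
P=[e,e-[0,0,.025],e+[0,0,.048],[.684,.114,.207],[.683,.179,.207],[.6857,.0493,.207]]
print(((proj(m,P)-[130,100])*3.7).round(1)); print(proj(w,P).round(1)); print(e, w['eye'])
from scipy.spatial.transform import Rotation as R
print(R.from_quat(o['tool_rot']).as_matrix().round(3))
t=imaging.camera_model('top')
print(((proj(t,P)-[180,120])*6))
a=imaging.camera('top')[120:200,180:280,::-1]
cv2.imwrite('pics/t4.png',cv2.resize(a,None,fx=6,fy=6,interpolation=cv2.INTER_CUBIC))
```

```text
[[301.5 269.2]
 [304.1 292.3]
 [296.4 222.7]
 [302.1 276.7]
 [247.7 321.9]
 [352.  234.4]]
[[256.6 237.6]
 [256.6 218.9]
 [256.8 294.2]
 [256.4 230.5]
 [257.3  99.7]
 [257.  335.1]]
[0.68411353 0.1135459  0.21471694] [0.68243647 0.18388801 0.36808204]
[[ 1.     0.022  0.   ]
 [ 0.022 -1.     0.   ]
 [ 0.    -0.    -1.   ]]
[[253.43352987 166.33447342]
 [256.63124975 179.29419092]
 [246.87406052 139.73695371]
 [253.38105493 170.63104001]
 [103.55558044 169.92146365]
 [402.63125359 169.96541058]]
```

View pics/t4.png

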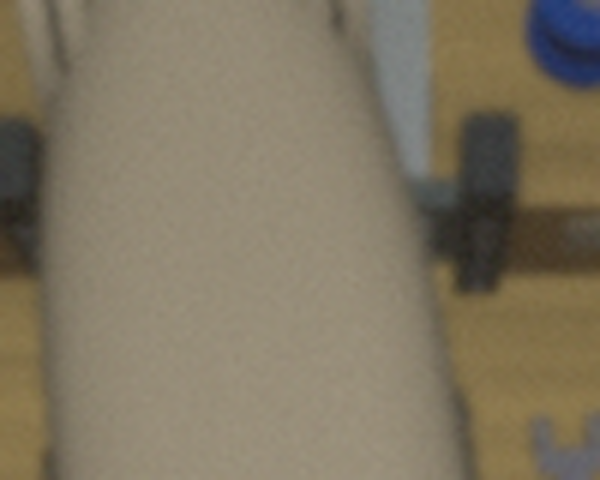

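Run:
```python
import cv2
a=cv2.imread('pics/w4.png')[200:384,180:340]
cv2.imwrite('pics/w4c.png',cv2.resize(a,None,fx=3.2,fy=3.2,interpolation=cv2.INTER_CUBIC))
from workcell import imaging
a=imaging.camera('side')[130:190,180:240,::-1]
cv2.imwrite('pics/s4c.png',cv2.resize(a,None,fx=9,fy=9,interpolation=cv2.INTER_CUBIC))
```

```text
(no output)
```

View pics/w4c.png

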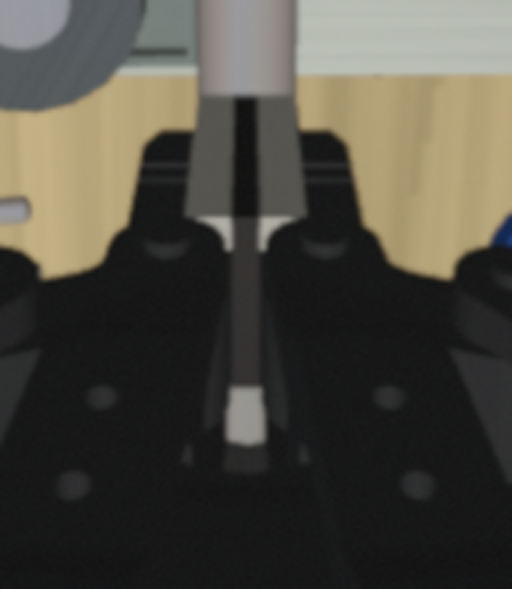

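View pics/s4c.png

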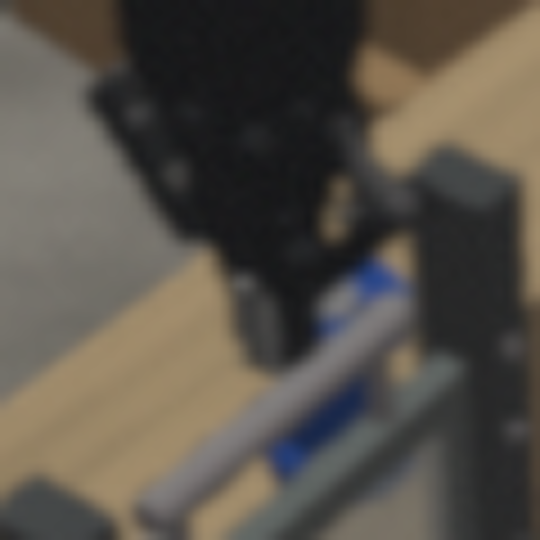

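Run:
```python
from h import *
from workcell import bot, imaging
w=imaging.camera_model('wrist');s=imaging.camera_model('side')
for y in (.1135,.1245):
    d=ray(w,[(257,230),(257,268)]);k=(y-w['eye'][1])/d[:,1];print(y,(w['eye']+d*k[:,None]).round(4))
d=ray(s,[(180+265/9,130+368/9)]);
for y in (.1135,.1245):print(s['eye']+d*((y-s['eye'][1])/d[0,1]))
print(bot.get_obs()['joint_pos'])
```

```text
0.1135 [[0.6843 0.1135 0.2052]
 [0.6842 0.1135 0.2441]]
0.1245 [[0.684  0.1245 0.2307]
 [0.684  0.1245 0.2635]]
[[0.69189352 0.1135     0.21795025]]
[[0.68057014 0.1245     0.23151292]]
[1.64434228e-01 6.58839707e-01 6.36979186e-01 1.54898155e+00
 1.37642289e-06 1.71349053e+00]
```

carry_out([
  [0, 0, -0.1, 0, 1],
  [0, 0, -0.1, 0, 1],
  [0, 0, -0.1, 0, 1],
  [0, 0, -0.1, 0, 1],
  [0, 0, -0.1, 0, 1],
  [0, 0, -0.1, 0, 1],
  [0, 0, -0.1, 0, 1],
  [0, 0, -0.1, 0, 1],
  [0, 0, -0.1, 0, 1],
  [0, 0, -0.1, 0, 1],
  [0, 0, 0, 0, 1],
  [0, 0, 0.1, 0, 1],
  [0, 0, 0.2, 0, 1],
  [0, 0, 0.3, 0, 1],
  [0, 0, 0.33, 0, 1],
  [0, 0, 0.33, 0, 1],
  [0, 0, 0.33, 0, 1],
])

```text
clock: 6.9
eef_pos: [0.6843, 0.1135, 0.182]
tool_rot: [1.0, 0.011, 0.0, -0.0]
ft_force: [0.2, -0.2, 0.9]
grip_width: 0.0855
```

Run:
```python
from h import *
from workcell import bot, imaging
cv2.imwrite('pics/w5.png',imaging.camera('wrist')[:,:,::-1])
a=imaging.camera('side')[100:220,150:290,::-1]
cv2.imwrite('pics/s5.png',cv2.resize(a,None,fx=5,fy=5,interpolation=cv2.INTER_CUBIC))
o=bot.get_obs();print(o['grip_width'],o['eef_pos'],o['ft_force'])
```

```text
0.08518668929571642 [0.68451539 0.11361014 0.1824637 ] [0.27636281 0.32651535 0.03511964]
```

View pics/w5.png

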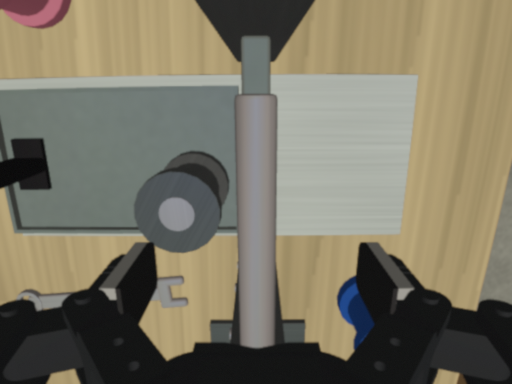

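View pics/s5.png

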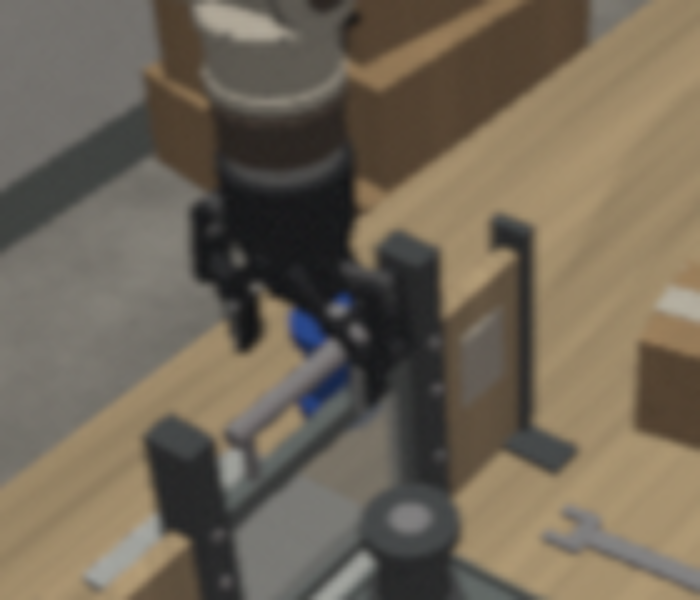

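carry_out([
  [0, 0, 0, 0, -1],
  [0, 0, 0, 0, -1],
  [0, 0, 0, 0, -1],
  [0, 0, 0, 0, -1],
  [0, 0, 0, 0, -1],
  [0, 0, 0, 0, -1],
  [0, 0, 0, 0, -1],
  [0, 0, 0, 0, -1],
  [0, 0, 0, 0, -1],
  [0, 0, 0, 0, -1],
])

```text
clock: 8.0
eef_pos: [0.6843, 0.1135, 0.1818]
tool_rot: [1.0, 0.011, 0.0, -0.0]
ft_force: [1.3, 0.9, 0.7]
grip_width: 0.0138
```

Run:
```python
from h import *
from workcell import bot, imaging
cv2.imwrite('pics/w6.png',imaging.camera('wrist')[:,:,::-1])
a=imaging.camera('side')[100:220,150:290,::-1]
cv2.imwrite('pics/s6.png',cv2.resize(a,None,fx=5,fy=5,interpolation=cv2.INTER_CUBIC))
```

```text
(no output)
```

View pics/w6.png

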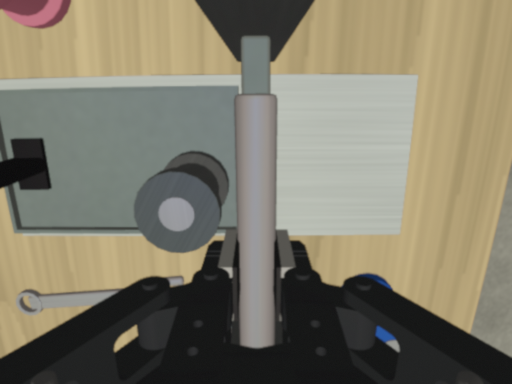

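View pics/s6.png

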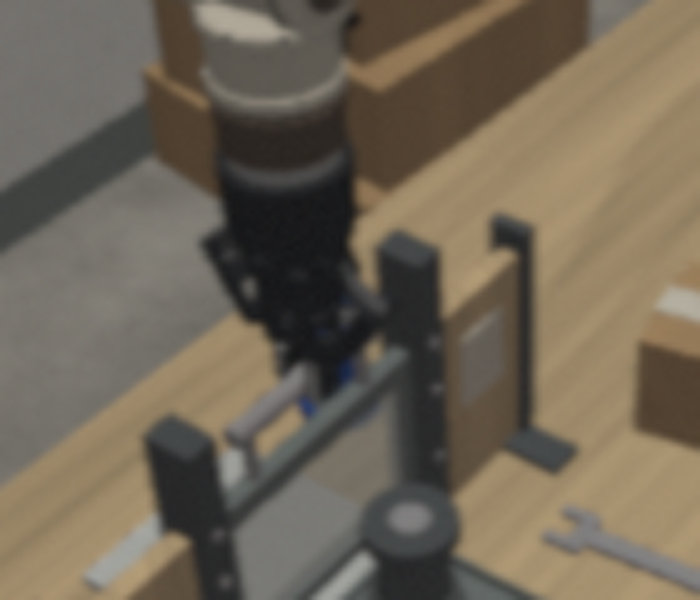

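carry_out([
  [0, 0, -0.05, 0, -1],
  [0, 0, -0.1, 0, -1],
  [0, 0, -0.15, 0, -1],
  [0, 0, -0.2, 0, -1],
  [0, 0, -0.25, 0, -1],
  [0, 0, -0.3, 0, -1],
  [0, 0, -0.3, 0, -1],
  [0, 0, -0.3, 0, -1],
])

```text
clock: 8.9
eef_pos: [0.6842, 0.1135, 0.2092]
tool_rot: [1.0, 0.011, -0.001, 0.0]
ft_force: [6.0, 0.1, -10.1]
grip_width: 0.014
```

Run:
```python
from h import *
from workcell import bot, imaging
cv2.imwrite('pics/w7.png',imaging.camera('wrist')[:,:,::-1])
a=imaging.camera('side')[100:220,150:290,::-1]
cv2.imwrite('pics/s7.png',cv2.resize(a,None,fx=5,fy=5,interpolation=cv2.INTER_CUBIC))
```

```text
(no output)
```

View pics/w7.png

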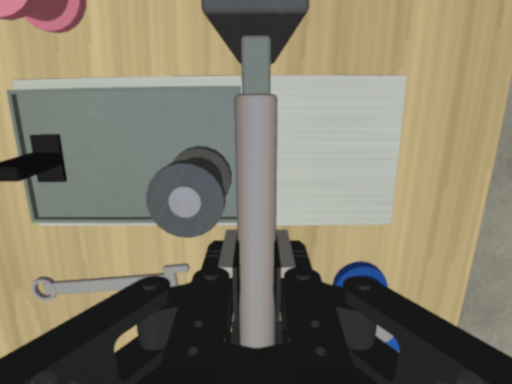

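View pics/s7.png

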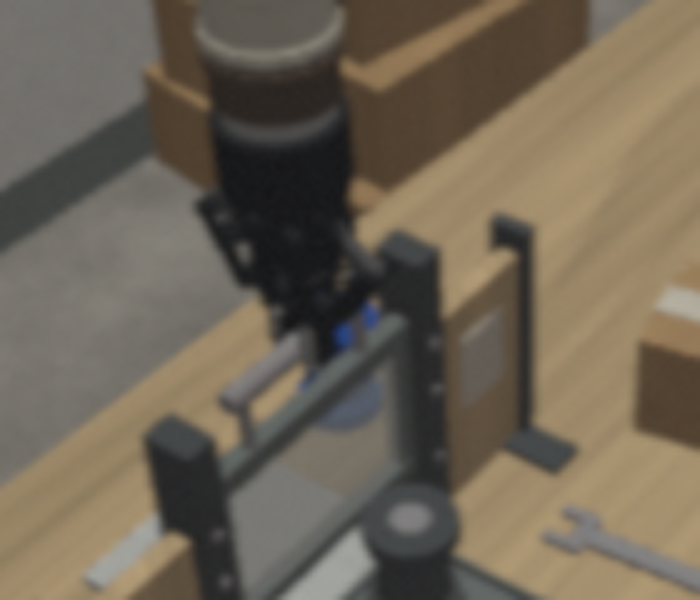

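carry_out([
  [0, 0, -0.1, 0, -1],
  [0, 0, -0.2, 0, -1],
  [0, 0, -0.3, 0, -1],
  [0, 0, -0.4, 0, -1],
  [0, 0, -0.5, 0, -1],
  [0, 0, -0.58, 0, -1],
  [0, 0, -0.65, 0, -1],
  [0, 0, -0.7, 0, -1],
  [0, 0, -0.7, 0, -1],
])

```text
clock: 9.9
eef_pos: [0.6842, 0.1135, 0.2798]
tool_rot: [1.0, 0.011, -0.001, 0.0]
ft_force: [4.1, 0.6, -9.4]
grip_width: 0.0138
```

carry_out([
  [0, 0, -0.03, 0, -1],
  [0, 0, -0.06, 0, -1],
  [0, 0, -0.08, 0, -1],
  [0, 0, -0.08, 0, -1],
])

```text
clock: 10.3
eef_pos: [0.6842, 0.1135, 0.2879]
tool_rot: [1.0, 0.011, -0.001, 0.0]
ft_force: [5.0, 0.2, -10.0]
grip_width: 0.0141
```

carry_out([
  [0, 0, -0.02, 0, -1],
  [0, 0, -0.04, 0, -1],
  [0, 0, -0.04, 0, -1],
  [0, 0, -0.04, 0, -1],
])

```text
clock: 10.7
eef_pos: [0.6842, 0.1135, 0.2911]
tool_rot: [1.0, 0.011, -0.002, 0.0]
ft_force: [5.4, 0.9, -12.5]
grip_width: 0.0141
```

carry_out([
  [0, 0, -0.02, 0, -1],
  [0, 0, -0.02, 0, -1],
  [0, 0, -0.02, 0, -1],
])

```text
clock: 11.0
eef_pos: [0.6841, 0.1135, 0.2911]
tool_rot: [1.0, 0.011, -0.003, 0.0]
ft_force: [7.5, 0.7, -17.2]
grip_width: 0.0137
```

carry_out([
  [0, 0, 0.02, 0, -1],
  [0, 0, 0.02, 0, 1],
  [0, 0, 0.02, 0, 1],
  [0, 0, 0.02, 0, 1],
  [0, 0, 0.02, 0, 1],
  [0, 0, 0.02, 0, 1],
  [0, 0, 0.02, 0, 1],
  [0, 0, 0.02, 0, 1],
  [0, 0, 0.02, 0, 1],
  [0, 0, 0.02, 0, 1],
  [0, 0, -0.15, 0, 1],
  [0, 0, -0.3, 0, 1],
  [0, 0, -0.4, 0, 1],
  [0, 0, -0.4, 0, 1],
  [0, 0, -0.4, 0, 1],
])

```text
clock: 12.5
eef_pos: [0.6843, 0.1136, 0.3353]
tool_rot: [1.0, 0.011, 0.0, -0.0]
ft_force: [0.0, -0.2, -0.2]
grip_width: 0.0854
```

Run:
```python
from h import *
from workcell import bot, imaging
cv2.imwrite('pics/w8.png',imaging.camera('wrist')[:,:,::-1])
a=imaging.camera('side')[80:240,130:320,::-1]
cv2.imwrite('pics/s8.png',cv2.resize(a,None,fx=3.7,fy=3.7,interpolation=cv2.INTER_CUBIC))
```

```text
(no output)
```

View pics/w8.png

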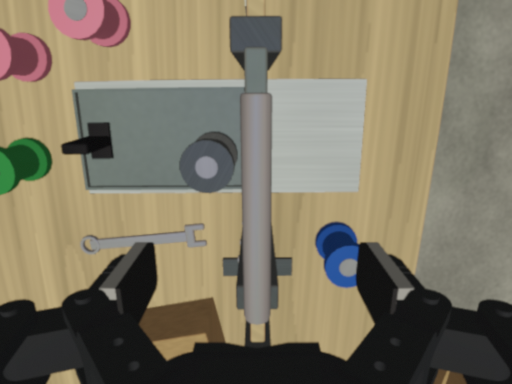

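View pics/s8.png

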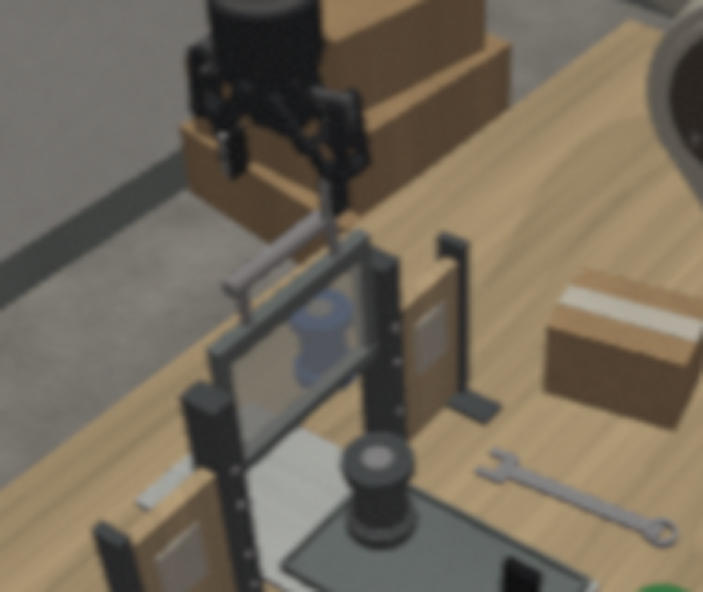

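carry_out([
  [-0.4, 0, -0.02, 0, 1],
  [-0.8, 0, -0.02, 0, 1],
  [-1, 0, 0, -0.09, 1],
  [-1, 0, 0, -0.18, 1],
  [-1, 0, 0, -0.27, 1],
  [-1, 0, 0, -0.36, 1],
  [-1, 0, 0, -0.45, 1],
  [-1, 0, 0, -0.54, 1],
  [-1, 0, 0, -0.63, 1],
  [-1, 0, 0, -0.72, 1],
  [-1, 0, 0, -0.81, 1],
  [-1, 0, 0, -0.9, 1],
  [-1, 0, 0, -1, 1],
  [-1, 0, 0, -1, 1],
  [-1, 0, 0, -1, 1],
])

```text
clock: 14.1
eef_pos: [0.5838, 0.1113, 0.3352]
tool_rot: [0.7, 0.714, -0.0, -0.0]
ft_force: [-0.8, 0.2, -0.0]
grip_width: 0.0857
```

Run:
```python
from h import *
from workcell import bot, imaging
o=bot.get_obs();print(o['joint_pos'].round(3),o['tool_rot'])
m=imaging.camera_model('wrist')
cv2.imwrite('pics/w9.png',imaging.camera('wrist')[:,:,::-1])
a=imaging.camera('side')[130:290,150:340,::-1]
cv2.imwrite('pics/s9.png',cv2.resize(a,None,fx=3.7,fy=3.7,interpolation=cv2.INTER_CUBIC))
print(m['eye'],proj(m,[[.465,.1054,.09],[.465,.1054,.018]]))
```

```text
[0.188 0.436 0.577 1.713 0.    0.169] [ 7.00386426e-01  7.13763672e-01 -4.30318199e-04 -2.98822451e-04]
[0.51334279 0.10989264 0.48861385] [[253.16153082  43.69345662]
 [253.67627482  50.81815721]]
```

View pics/w9.png

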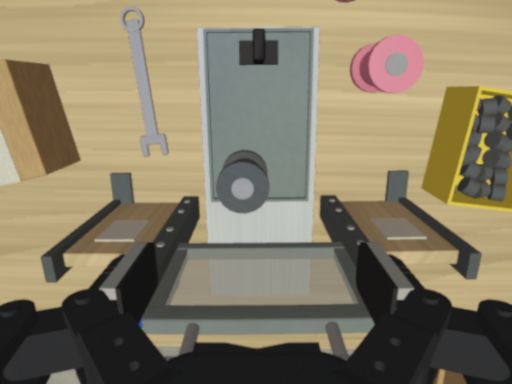

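View pics/s9.png

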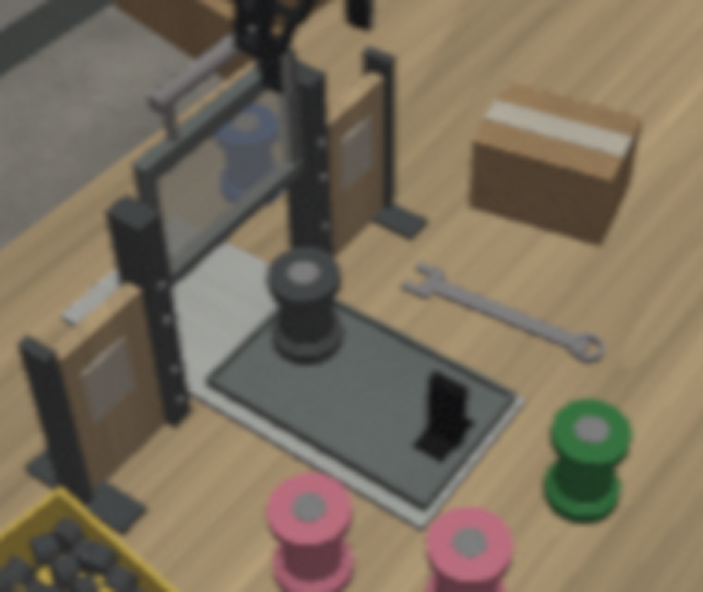

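carry_out([
  [0, -0.4, 0, 0, 1],
  [0, -0.8, 0, 0, 1],
  [0.02, -1, 0, 0, 1],
  [0.02, -1, 0.3, 0, 1],
  [0.02, -1, 0.7, 0, 1],
  [0.02, -1, 1, 0, 1],
  [0.02, -1, 1, 0, 1],
  [0.02, -1, 1, 0, 1],
])

```text
clock: 15.0
eef_pos: [0.484, 0.1112, 0.2362]
tool_rot: [0.7, 0.714, -0.0, -0.0]
ft_force: [-1.0, -0.8, -0.5]
grip_width: 0.0854
```

Run:
```python
from h import *
from workcell import bot, imaging
o=bot.get_obs();print(o['eef_pos'])
m=imaging.camera_model('wrist')
cv2.imwrite('pics/w10.png',imaging.camera('wrist')[:,:,::-1])
print(m['eye'],proj(m,[[.465,.111,.09],[.465,.111,.018],o['eef_pos']]))
```

```text
[0.48404323 0.11115323 0.23619897]
[0.41351509 0.10960502 0.38960632] [[256.78988319 148.9815799 ]
 [256.71966877 137.75778281]
 [256.606567   238.21694652]]
```

View pics/w10.png

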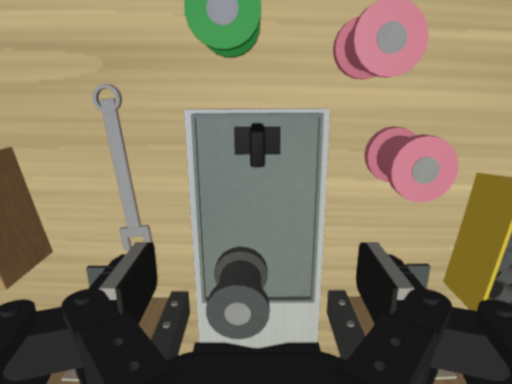

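carry_out([
  [0.01, -0.19, 0.2, 0, 1],
  [0.01, -0.19, 0.5, 0, 1],
  [0.01, -0.19, 0.8, 0, 1],
  [0.01, -0.19, 1, 0, 1],
  [0.01, -0.19, 1, 0, 1],
  [0.01, -0.19, 1, 0, 1],
])

```text
clock: 15.65
eef_pos: [0.4667, 0.1121, 0.1376]
tool_rot: [0.699, 0.715, 0.001, 0.001]
ft_force: [0.4, 0.3, 0.3]
grip_width: 0.0853
```

Run:
```python
from h import *
from workcell import bot, imaging
o=bot.get_obs();print(o['eef_pos'])
m=imaging.camera_model('wrist')
cv2.imwrite('pics/w11.png',imaging.camera('wrist')[:,:,::-1])
print(m['eye'],proj(m,[[.465,.111,.09],[.465,.111,.018],o['eef_pos']]))
```

```text
[0.4666593  0.11212599 0.1376098 ]
[0.39562323 0.11040582 0.29075987] [[254.78486499 203.30767506]
 [255.12273471 174.81541832]
 [256.63657628 238.24514507]]
```

View pics/w11.png

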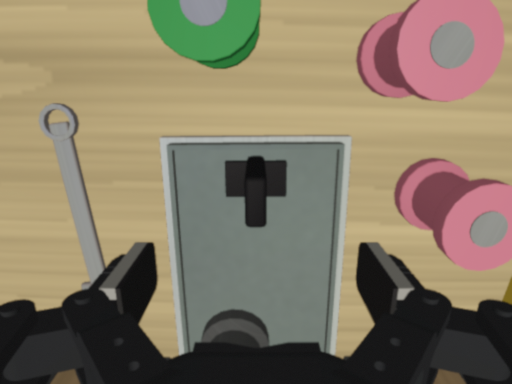

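carry_out([
  [0, 0, 0.2, 0, 1],
  [0, 0, 0.4, 0, 1],
  [0, 0, 0.6, 0, 1],
  [0, 0, 0.75, 0, 1],
  [0, 0, 0.85, 0, 1],
  [0, 0, 0.85, 0, 1],
  [0, 0, 0.85, 0, 1],
])

```text
clock: 16.4
eef_pos: [0.4662, 0.112, 0.0518]
tool_rot: [0.699, 0.715, 0.001, 0.001]
ft_force: [-0.0, -0.1, 0.2]
grip_width: 0.0851
```

Run:
```python
from h import *
from workcell import bot, imaging
cv2.imwrite('pics/w12.png',imaging.camera('wrist')[:,:,::-1])
a=imaging.camera('side')[130:290,150:340,::-1]
cv2.imwrite('pics/s12.png',cv2.resize(a,None,fx=3.7,fy=3.7,interpolation=cv2.INTER_CUBIC))
```

```text
(no output)
```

View pics/w12.png

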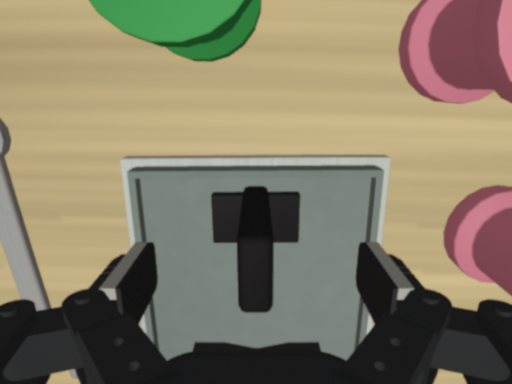

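View pics/s12.png

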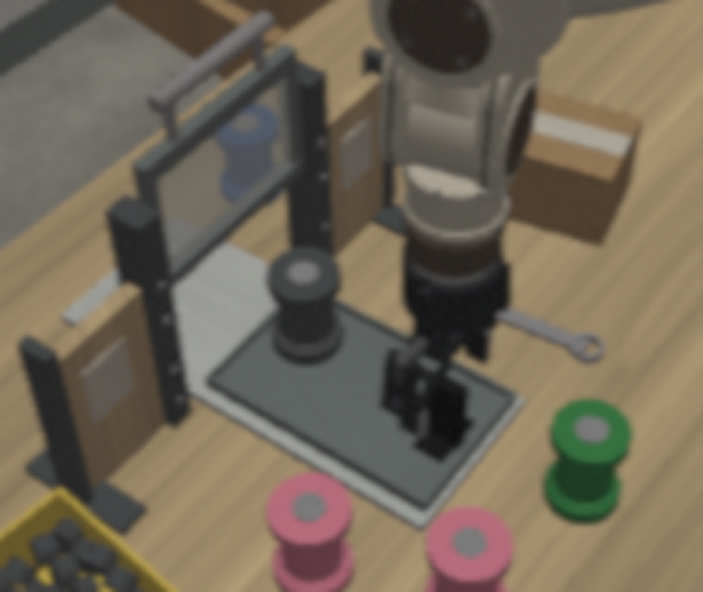

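carry_out([
  [0, 0, 0, 0, -1],
  [0, 0, 0, 0, -1],
  [0, 0, 0, 0, -1],
  [0, 0, 0, 0, -1],
  [0, 0, 0, 0, -1],
  [0, 0, 0, 0, -1],
  [0, 0, 0, 0, -1],
  [0, 0, 0, 0, -1],
  [0, 0, 0, 0, -1],
  [0, 0, 0, 0, -1],
])

```text
clock: 17.5
eef_pos: [0.4652, 0.1115, 0.0509]
tool_rot: [0.699, 0.715, -0.0, 0.0]
ft_force: [-0.9, -3.3, 4.8]
grip_width: 0.0127
```

Run:
```python
from h import *
from workcell import bot, imaging
cv2.imwrite('pics/w13.png',imaging.camera('wrist')[:,:,::-1])
```

```text
(no output)
```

View pics/w13.png

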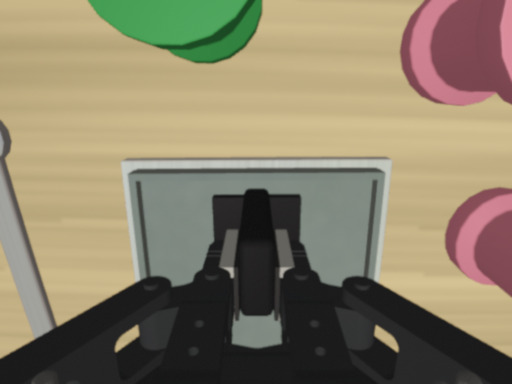

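carry_out([
  [0, 0.01, 0, 0, -1],
  [0, 0.03, 0, 0, -1],
  [0, 0.07, 0, 0, -1],
  [0, 0.12, 0, 0, -1],
  [0, 0.17, 0, 0, -1],
  [0, 0.22, 0, 0, -1],
  [0, 0.27, 0, 0, -1],
  [0, 0.32, 0, 0, -1],
  [0, 0.37, 0, 0, -1],
  [0, 0.42, 0, 0, -1],
  [0, 0.46, 0, 0, -1],
  [0, 0.49, 0, 0, -1],
  [0, 0.5, 0, 0, -1],
  [0, 0.5, 0, 0, -1],
])

```text
clock: 18.95
eef_pos: [0.515, 0.1129, 0.0509]
tool_rot: [0.699, 0.715, -0.0, -0.0]
ft_force: [-2.3, -2.3, 5.7]
grip_width: 0.0131
```

Run:
```python
from h import *
from workcell import bot, imaging
a=imaging.camera('side')[100:280,120:330,::-1]
cv2.imwrite('pics/s14.png',cv2.resize(a,None,fx=3.3,fy=3.3,interpolation=cv2.INTER_CUBIC))
```

```text
(no output)
```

View pics/s14.png

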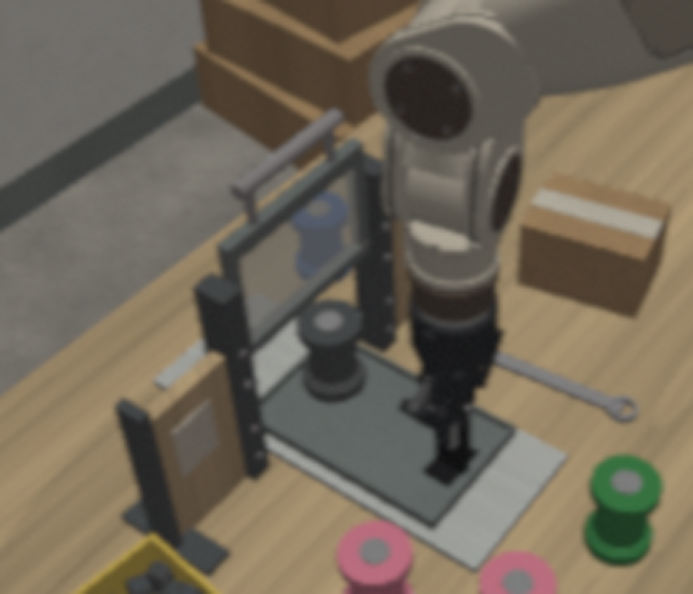

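carry_out([
  [0, 0.01, 0, 0, -1],
  [0, 0.03, 0, 0, -1],
  [0, 0.07, 0, 0, -1],
  [0, 0.12, 0, 0, -1],
  [0, 0.17, 0, 0, -1],
  [0, 0.22, 0, 0, -1],
  [0, 0.27, 0, 0, -1],
  [0, 0.32, 0, 0, -1],
  [0, 0.37, 0, 0, -1],
  [0, 0.42, 0, 0, -1],
  [0, 0.46, 0, 0, -1],
  [0, 0.49, 0, 0, -1],
  [0, 0.5, 0, 0, -1],
  [0, 0.5, 0, 0, -1],
])

```text
clock: 20.4
eef_pos: [0.5649, 0.1142, 0.0509]
tool_rot: [0.699, 0.715, 0.0, -0.0]
ft_force: [-2.2, -1.7, 5.3]
grip_width: 0.0132
```

Run:
```python
from h import *
from workcell import bot, imaging
a=imaging.camera('side')[100:280,120:330,::-1]
cv2.imwrite('pics/s15.png',cv2.resize(a,None,fx=3.3,fy=3.3,interpolation=cv2.INTER_CUBIC))
```

```text
(no output)
```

View pics/s15.png

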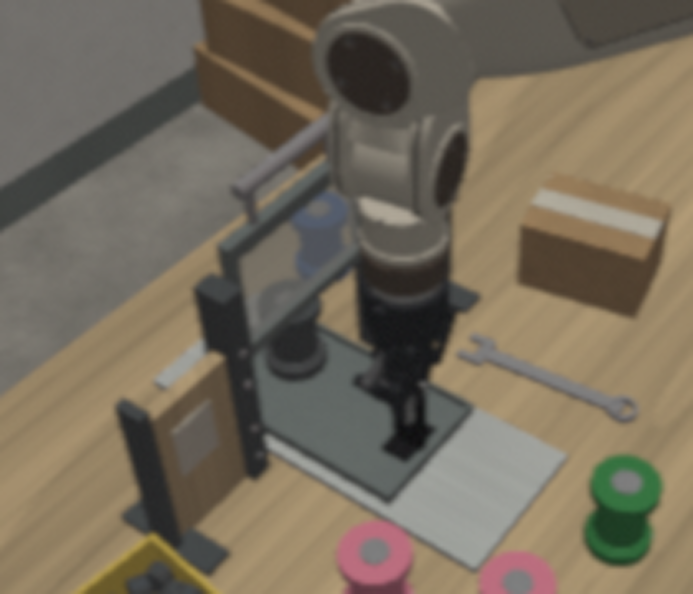

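carry_out([
  [0, 0.01, 0, 0, -1],
  [0, 0.03, 0, 0, -1],
  [0, 0.06, 0, 0, -1],
  [0, 0.1, 0, 0, -1],
  [0, 0.14, 0, 0, -1],
  [0, 0.17, 0, 0, -1],
  [0, 0.2, 0, 0, -1],
  [0, 0.22, 0, 0, -1],
  [0, 0.23, 0, 0, -1],
  [0, 0.24, 0, 0, -1],
  [0, 0.24, 0, 0, -1],
])

```text
clock: 21.55
eef_pos: [0.5887, 0.1149, 0.0509]
tool_rot: [0.699, 0.715, 0.0, -0.001]
ft_force: [-2.8, -2.0, 4.9]
grip_width: 0.0132
```

carry_out([
  [0, 0.01, 0, 0, -1],
  [0, 0.02, 0, 0, -1],
  [0, 0.03, 0, 0, -1],
  [0, 0.04, 0, 0, -1],
  [0, 0.05, 0, 0, -1],
  [0, 0.05, 0, 0, -1],
])

```text
clock: 22.15
eef_pos: [0.5937, 0.115, 0.0509]
tool_rot: [0.699, 0.715, 0.0, -0.001]
ft_force: [-1.5, -1.0, 6.0]
grip_width: 0.013
```

carry_out([
  [0, 0.01, 0, 0, -1],
  [0, 0.02, 0, 0, -1],
  [0, 0.03, 0, 0, -1],
  [0, 0.04, 0, 0, -1],
  [0, 0.04, 0, 0, -1],
])

```text
clock: 22.65
eef_pos: [0.594, 0.115, 0.0509]
tool_rot: [0.699, 0.715, -0.002, -0.003]
ft_force: [-12.2, -2.0, 12.1]
grip_width: 0.0131
```

carry_out([
  [0, -0.015, 0, 0, -1],
  [0, -0.03, 0, 0, -1],
  [0, -0.03, 0, 0, 1],
  [0, -0.03, 0, 0, 1],
  [0, -0.03, 0, 0, 1],
  [0, -0.03, 0, 0, 1],
  [0, -0.03, 0, 0, 1],
  [0, -0.03, 0, 0, 1],
  [0, -0.03, 0, 0, 1],
  [0, -0.03, 0, 0, 1],
  [0, -0.03, 0, 0, 1],
])

```text
clock: 23.75
eef_pos: [0.5951, 0.1146, 0.0507]
tool_rot: [0.699, 0.715, 0.0, 0.0]
ft_force: [0.4, -0.2, -0.4]
grip_width: 0.0851
```

Run:
```python
from h import *
from workcell import bot, imaging
cv2.imwrite('pics/w16.png',imaging.camera('wrist')[:,:,::-1])
a=imaging.camera('side')[80:260,120:330,::-1]
cv2.imwrite('pics/s16.png',cv2.resize(a,None,fx=3.3,fy=3.3,interpolation=cv2.INTER_CUBIC))
```

```text
(no output)
```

View pics/w16.png

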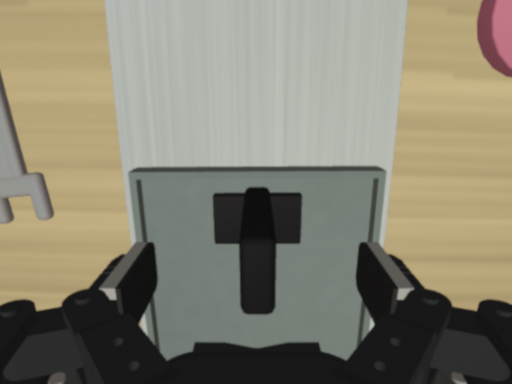

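View pics/s16.png

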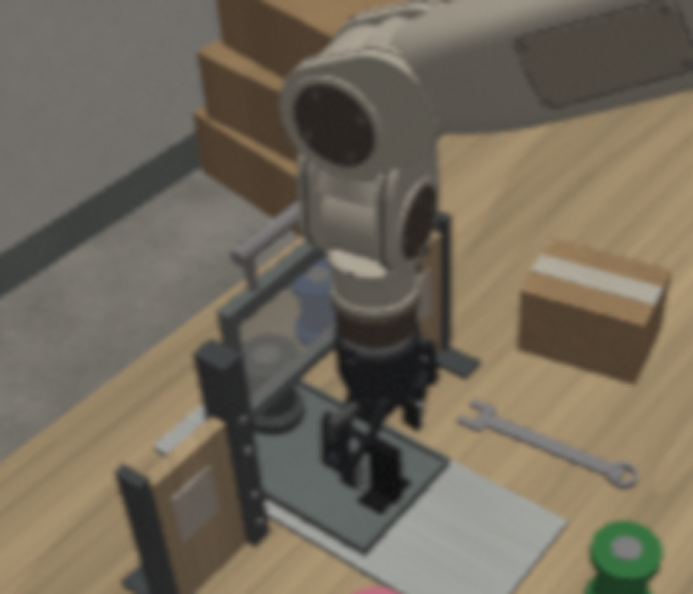

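carry_out([
  [0, 0, -0.15, 0, 1],
  [0, 0, -0.35, 0, 1],
  [0, 0, -0.6, 0, 1],
  [0, -0.2, -0.8, 0, 1],
  [0, -0.6, -1, 0, 1],
  [0, -0.9, -1, 0, 1],
  [0, -1, -1, 0, 1],
])

```text
clock: 24.55
eef_pos: [0.4927, 0.1123, 0.1516]
tool_rot: [0.699, 0.715, -0.0, -0.0]
ft_force: [0.3, 1.2, -0.5]
grip_width: 0.0852
```

carry_out([
  [0, 0, -0.4, 0.09, 1],
  [0, 0, -0.8, 0.18, 1],
  [0, 0, -1, 0.27, 1],
  [0, 0, -1, 0.36, 1],
  [0, 0, -1, 0.45, 1],
  [0, 0, -1, 0.54, 1],
  [0, 0, -1, 0.63, 1],
  [0, 0, -1, 0.72, 1],
  [0, 0, -1, 0.81, 1],
  [0, 0, -1, 0.9, 1],
  [0, 0, -1, 1, 1],
  [0, 0, -1, 1, 1],
  [0, 0, -1, 1, 1],
])

```text
clock: 25.85
eef_pos: [0.4954, 0.1124, 0.2504]
tool_rot: [1.0, 0.012, -0.0, 0.0]
ft_force: [1.6, -0.8, -0.6]
grip_width: 0.0852
```

carry_out([
  [0, 0, -0.3, 0, 1],
  [0, 0, -0.6, 0, 1],
  [0, 0, -0.9, 0, 1],
  [0, 0, -0.9, 0, 1],
])

```text
clock: 26.25
eef_pos: [0.4971, 0.1128, 0.3451]
tool_rot: [1.0, 0.012, 0.004, -0.001]
ft_force: [1.8, 0.2, 0.4]
grip_width: 0.0852
```

Run:
```python
from h import *
from workcell import bot, imaging
o=bot.get_obs();print(o['eef_pos'],o['tool_rot'],o['joint_pos'])
m=imaging.camera_model('wrist')
cv2.imwrite('pics/w17.png',imaging.camera('wrist')[:,:,::-1])
a=imaging.camera('side')[60:280,90:340,::-1]
cv2.imwrite('pics/s17.png',cv2.resize(a,None,fx=2.7,fy=2.7,interpolation=cv2.INTER_CUBIC))
print(m['eye'],proj(m,[[.6843,.114,.315]]))
```

```text
[0.49706898 0.11284537 0.34510408] [ 9.99918132e-01  1.20704701e-02  4.15384240e-03 -8.81976166e-04] [ 2.23247978e-01  2.39082451e-01  3.22594297e-01  1.64581528e+00
 -1.66161005e-05  1.76990249e+00]
[0.49395056 0.18290207 0.49859269] [[562.94059633 218.50970734]]
```

View pics/w17.png

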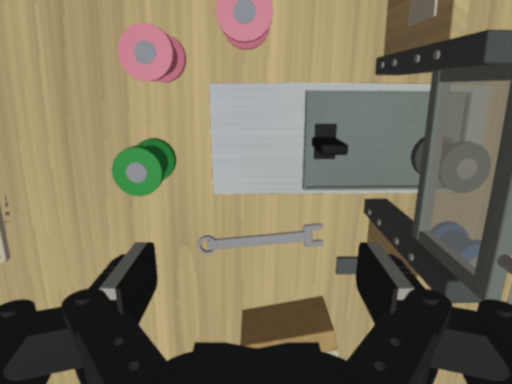

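View pics/s17.png

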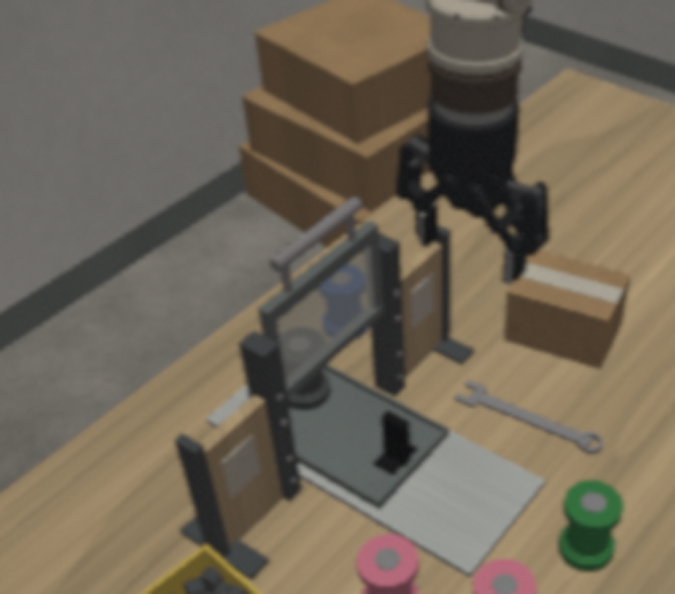

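carry_out([
  [0.35, 0.01, 0, 0, 1],
  [0.7, 0.01, 0, 0, 1],
  [1, 0.02, 0, 0, 1],
  [1, 0.02, 0, 0, 1],
])

```text
clock: 26.75
eef_pos: [0.5974, 0.1123, 0.3354]
tool_rot: [1.0, 0.011, -0.003, 0.001]
ft_force: [0.4, -0.5, -0.3]
grip_width: 0.0854
```

carry_out([
  [0.3, 0.01, 0, 0, 1],
  [0.6, 0.01, 0, 0, 1],
  [0.86, 0.02, 0, 0, 1],
  [0.86, 0.02, 0, 0, 1],
  [0.86, 0.02, 0, 0, 1],
])

```text
clock: 27.25
eef_pos: [0.6808, 0.1125, 0.3379]
tool_rot: [1.0, 0.011, -0.002, 0.0]
ft_force: [-1.5, -0.4, 0.1]
grip_width: 0.0855
```

Run:
```python
from h import *
from workcell import bot, imaging
o=bot.get_obs();print(o['eef_pos'],o['tool_rot'],o['joint_pos'])
cv2.imwrite('pics/w18.png',imaging.camera('wrist')[:,:,::-1])
```

```text
[0.68083263 0.11246571 0.33789386] [ 9.99935577e-01  1.10955115e-02 -2.37680392e-03  2.87810751e-04] [1.63640281e-01 7.27810296e-01 1.08508213e+00 1.93285404e+00
 1.53390133e-04 1.71224470e+00]
```

View pics/w18.png

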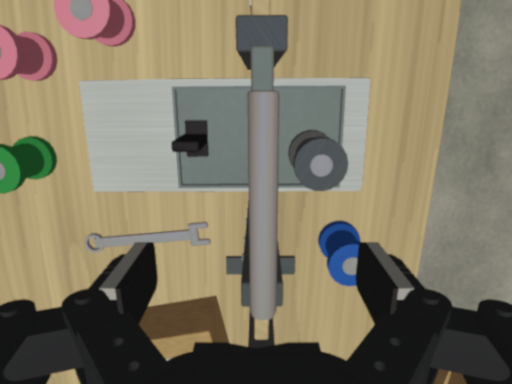

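carry_out([
  [0.035, -0.01, 0, 0, 1],
  [0.035, -0.01, 0.15, 0, 1],
  [0.035, -0.01, 0.3, 0, 1],
  [0.035, -0.01, 0.46, 0, 1],
  [0.035, -0.01, 0.46, 0, 1],
  [0.035, -0.01, 0.46, 0, 1],
])

```text
clock: 27.9
eef_pos: [0.6837, 0.1136, 0.2965]
tool_rot: [1.0, 0.011, 0.001, -0.0]
ft_force: [-0.7, 0.3, 0.5]
grip_width: 0.0852
```

Run:
```python
from h import *
from workcell import bot, imaging
o=bot.get_obs();print(o['eef_pos'],o['tool_rot'])
cv2.imwrite('pics/w19.png',imaging.camera('wrist')[:,:,::-1])
```

```text
[0.68374832 0.11363949 0.29654395] [ 9.99938753e-01  1.10531826e-02  5.51215165e-04 -1.14025440e-04]
```

View pics/w19.png

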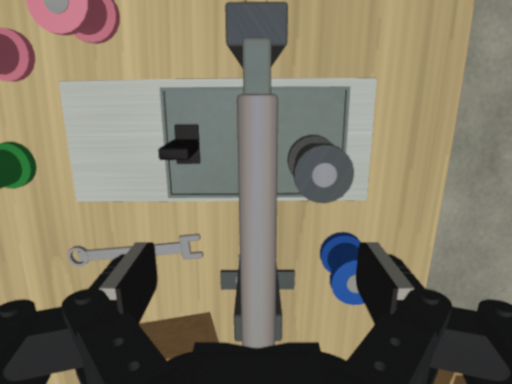

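carry_out([
  [0.005, 0, 0.06, 0, 1],
  [0.005, 0, 0.06, 0, -1],
  [0.005, 0, 0.06, 0, -1],
  [0.005, 0, 0.06, 0, -1],
  [0.005, 0, 0.06, 0, -1],
  [0.005, 0, 0.06, 0, -1],
  [0.005, 0, 0.06, 0, -1],
  [0.005, 0, 0.06, 0, -1],
  [0.005, 0, 0.06, 0, -1],
  [0.005, 0, 0.06, 0, -1],
])

```text
clock: 28.95
eef_pos: [0.6843, 0.1135, 0.2887]
tool_rot: [1.0, 0.011, -0.001, 0.0]
ft_force: [-4.9, -0.3, 0.3]
grip_width: 0.0138
```

carry_out([
  [0, 0, 0.02, 0, -1],
  [0, 0, 0.06, 0, -1],
  [0, 0, 0.12, 0, -1],
  [0, 0, 0.2, 0, -1],
  [0, 0, 0.28, 0, -1],
  [0, 0, 0.36, 0, -1],
  [0, 0, 0.44, 0, -1],
  [0, 0, 0.52, 0, -1],
  [0, 0, 0.6, 0, -1],
  [0, 0, 0.68, 0, -1],
  [0, 0, 0.76, 0, -1],
  [0, 0, 0.84, 0, -1],
  [0, 0, 0.9, 0, -1],
  [0, 0, 0.94, 0, -1],
  [0, 0, 0.97, 0, -1],
  [0, 0, 0.98, 0, -1],
  [0, 0, 0.98, 0, -1],
])

```text
clock: 30.65
eef_pos: [0.6844, 0.1135, 0.1904]
tool_rot: [1.0, 0.011, -0.001, 0.0]
ft_force: [-4.7, -0.5, 1.1]
grip_width: 0.0143
```

carry_out([
  [0, 0, 0.02, 0, -1],
  [0, 0, 0.04, 0, -1],
  [0, 0, 0.06, 0, -1],
  [0, 0, 0.08, 0, -1],
  [0, 0, 0.1, 0, -1],
  [0, 0, 0.1, 0, -1],
])

```text
clock: 31.25
eef_pos: [0.6844, 0.1135, 0.1804]
tool_rot: [1.0, 0.011, -0.001, 0.0]
ft_force: [-4.4, -0.4, 1.9]
grip_width: 0.0138
```

carry_out([
  [0, 0, 0.01, 0, -1],
  [0, 0, 0.02, 0, -1],
  [0, 0, 0.03, 0, -1],
  [0, 0, 0.03, 0, -1],
])

```text
clock: 31.65
eef_pos: [0.6844, 0.1136, 0.1789]
tool_rot: [1.0, 0.011, -0.0, -0.0]
ft_force: [-6.8, -0.4, 6.1]
grip_width: 0.0138
```

carry_out([
  [0, 0, 0.02, 0, -1],
  [0, 0, 0.03, 0, -1],
  [0, 0, 0.03, 0, -1],
  [0, 0, 0.03, 0, -1],
])

```text
clock: 32.05
eef_pos: [0.6845, 0.1136, 0.1788]
tool_rot: [1.0, 0.011, 0.001, -0.0]
ft_force: [-10.5, -0.9, 14.8]
grip_width: 0.0142
```

carry_out([
  [0, 0, -0.03, 0, -1],
  [0, 0, -0.03, 0, 1],
  [0, 0, -0.03, 0, 1],
  [0, 0, -0.03, 0, 1],
  [0, 0, -0.03, 0, 1],
  [0, 0, -0.03, 0, 1],
  [0, 0, -0.03, 0, 1],
  [0, 0, -0.03, 0, 1],
  [0, 0, -0.03, 0, 1],
  [0, 0, -0.03, 0, 1],
  [0, 0, -0.2, 0, 1],
  [0, 0, -0.5, 0, 1],
  [0, 0, -0.8, 0, 1],
  [0, 0, -1, 0, 1],
  [0, 0, -1, 0, 1],
])

```text
clock: 33.55
eef_pos: [0.6867, 0.1138, 0.2789]
tool_rot: [1.0, 0.011, 0.004, -0.001]
ft_force: [0.3, 0.0, 0.6]
grip_width: 0.0852
```

carry_out([
  [0, 0, -0.2, 0, 1],
  [-0.3, 0, -0.4, 0, 1],
  [-0.7, 0, -0.4, 0, 1],
  [-1, 0, -0.4, 0, 1],
  [-1, 0, -0.4, 0, 1],
])

```text
clock: 34.05
eef_pos: [0.5803, 0.1111, 0.3135]
tool_rot: [1.0, 0.011, -0.003, 0.0]
ft_force: [0.7, 0.1, -0.4]
grip_width: 0.0856
```

Run:
```python
from h import *
from workcell import bot, imaging
o=bot.get_obs();print(o['eef_pos'],o['ft_force'])
m=imaging.camera_model('wrist')
cv2.imwrite('pics/w20.png',imaging.camera('wrist')[:,:,::-1])
a=imaging.camera('side')[100:280,120:330,::-1]
cv2.imwrite('pics/s20.png',cv2.resize(a,None,fx=3.3,fy=3.3,interpolation=cv2.INTER_CUBIC))
s=imaging.camera_model('side')
for z in (.205,.215):print(((proj(s,[[.683,.179,z],[.6857,.0493,z]])-[120,100])*3.3).round(1).tolist())
```

```text
[0.58029605 0.11105293 0.31353136] [ 0.65145833  0.11805776 -0.40797865]
[[254.1, 288.7], [347.1, 210.7]]
[[252.9, 280.4], [346.5, 202.5]]
```

View pics/w20.png

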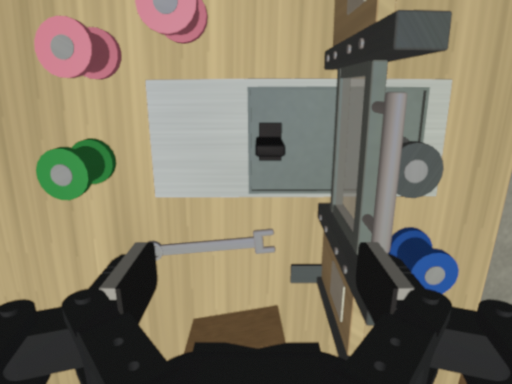

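View pics/s20.png

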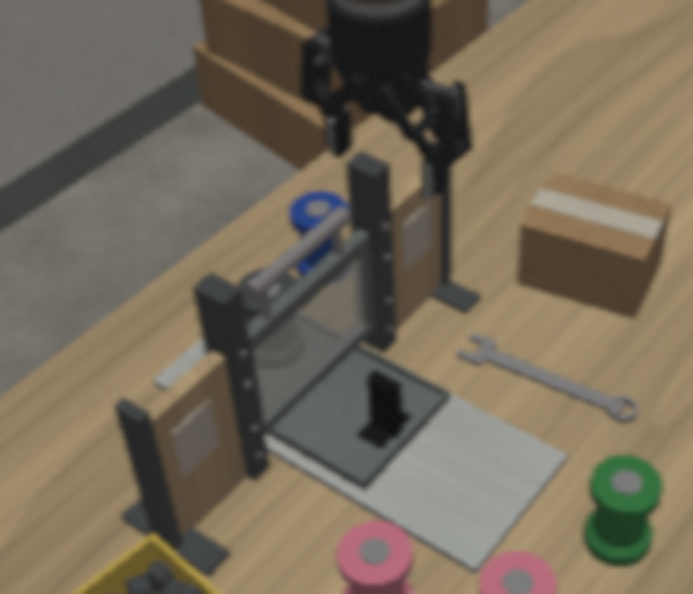

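Run:
```python
from h import *
from workcell import bot, imaging, order
m=imaging.camera_model('wrist')
print('grip',onz(m,[(270,147)],.09),'roller',onz(m,[(416,170)],.103))
order.job_done()
```

```text
grip [[0.59929073 0.11906171 0.09      ]] roller [[0.76190549 0.0994943  0.103     ]]
the job is handed in; nothing more can be done
```

I raised the sash to its upper stop, pushed the tray in by its black grip to the end stop, lowered the sash until it was closed, let go, moved clear and handed the job in at about 34 s. No verdict is reported, so success rests on my own checks.

**Sash:** On the way up, the force climbed to 17 N with no further movement. On the way down, it came to rest 0.110 m lower and the force rose to 15 N with no further movement. The last side picture shows the handle within a few millimetres of where it should be when closed.

**Tray:** It travelled about 129 mm and stopped as the push force rose to 12 N. The last wrist picture puts the grip about 85 mm before the sash, against the 90 mm stated. That point was picked by eye and is only good to a few millimetres.

**Roller:** It stands upright on the tray about 77 mm behind the sash, seen in the wrist and side pictures.

**Bystanders:** I never moved the arm near the bin, carton, wrench or look-alike rollers. Where they show in the last pictures they are in place, though I did not measure them.

**What failed or disagreed:**
- The first grasp of the handle closed on nothing above the bar. The pictures put the fingertips behind the reported TCP, about 40 mm short of the 25 mm ahead given in the description. I reached about 33 mm deeper and both grasps after that held.
- The grip width read about 14 mm on the 16 mm bar and 13 mm on the 14 mm grip.

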